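# Shut the residue analyser and start it

### The arm

A 7-joint arm with a two-finger parallel gripper is mounted at the origin on the work surface. World frame = base frame: x ahead of the robot, y to its left, z up, the work surface at z = 0. Lengths are in m, angles in rad, forces in N, time in s.
With the tool pointing down it reaches from about 0.4 to 0.925 m from the base axis. Payload 4.1 kg.
Tool frame: the origin (TCP) lies between the finger pads; the fingertips stand 11 mm ahead of it and the grasp point (between the pads) lies 8 mm behind it; x points along the fingers, z is the direction in which the jaws open and shut, and the axes are right-handed (so a half turn about x gives the same grasp; the last joint's range is limited). The gripper opens to 85 mm and grips with 20 to 120 N. Pads are 22 mm wide; open, the fingers measure 114 mm over their backs; the gripper's body (76 mm by 85 mm) begins 54 mm behind the grasp point. The pads swing forward as they close: fully open they stand 13 mm farther back than shut.
Start: joints at [-1.342, 0.398, 0.045, 1.537, -0.019, 1.207, -0.051], TCP at [0.209, 0.615, 0.242] pointing down, gripper open.
Joint ranges: [-2.82, 2.82], [-0.49, 2.23], [-1.37, 1.46], [0, 2.46], [-1.36, 4.5], [0.23, 2], [-2.94, 2.94]. Speed limits (rad/s): [2.57, 2.57, 3.14, 3.14, 3.14, 3.14, 3.14].

### API

Orientations are given as a 3x3 rotation matrix whose columns are the frame's x, y, z axes.
In Python, from bench import telemetry, viewer, job gives the robot as it stands. The module is installed in compiled form; this text tells all that it offers.
- The arm moves only by the shell command python3 -m inch 'ROWS' [FORCE]. ROWS is JSON, a list of rows, each a list of 3 entries, a list of its own where there are three numbers: the turn, a rotation vector about the tool's x, y, z in rad, then the shift along the tool's x, y, z in m, then the opening, from -1 (shut) to 1 (fully open), so that 0 is half open. In form: [[[wx, wy, wz], [dx, dy, dz], gripper], ...]. A call has exactly 8 rows; each row shifts and turns the commanded pose from where the row before left it, along the tool's axes as they then stand; what a row does not reach is not made up. A row lasts 1/12 s, in which the tool goes at most 41.7 mm and 7.16 degrees, less where a joint would pass 70% of its speed; a pose out of reach is approached as far as the arm can. A call with a gripper value outside its range is refused whole. The fingers move at their own pace and stop on an object; FORCE is the grip in N (left out, the last holds). Time passes only in rows, so rows that do not move let the fingers close, or fill a call up. It gives the time, the measured TCP pose, the force and the opening at its end, in the units of the state.
- telemetry.state(): the state, without advancing time (a new reading comes with each control period).
- viewer.snapshot(name): name is "side" or "top" or "wrist"; returns a dict with "color" (420x560x3 uint8, red, green, blue), "fx", "fy", "cx", "cy" (pixels), "origin" and "orientation" of the camera in the world; the wrist camera has in their place "tool_from_camera" (4x4, takes a point from camera to tool coordinates, whose origin is the TCP and whose axes are the tool frame's). Camera axes: x right, y up, looking along -z (the intrinsics and any distortion apply to the point x, -y, -z); pixel columns grow to the right and rows downward; lengths in m; the calibration is good to about 2 mm. A picture is of the moment at which its call begins: read the wrist's pose just before it. There is no depth.
- job.sign_off(): hands the job in, once; it reports no verdict.
The state is a dict: "clock": time; "joint_pos": joint angles; "qd": joint speeds; "tau": joint torques, N m; "eef_pos": TCP position; "eef_rot": TCP orientation; "ft_force": force on the tool from outside, world axes, zero at the start; "wrist_torque": the same for the moment, N m; "grip_width": finger opening in m.
Only numpy, scipy, OpenCV 4.12 (cv2) and the standard library are available. Lean on these libraries where they do the work, as an engineer would, in place of code of your own. Each camera call takes 0.05 s, during which the arm holds its last target.

### The job

Get the analyser measuring: press the one cuvette that stands proud in the well block all the way down, then push the open lid over from behind so that it swings fully shut without slamming, and then press the start key beside the closed lid down and let it go. Do it all by pushing: do not pull the cuvette up, do not grip the lid between the fingers, do not press the start key before the lid is shut, and leave the mixer, the tube rack and the two bottles where they stand.

Things in the scene. Friction and masses are not known exactly. Their poses are not given: they have to be found in the camera images.
- analyser: White and blue bench-top analyser, 270 (its x) x 340 (its y) mm, fixed. Origin: centre of its underside, on the bench; x points from its front (sloping screen, toward the robot) to its rear, z up; yaw within 0.35 rad. Blue walls 113 mm high round a bay with a black cuvette block, its top 98 mm above the bench. Rear face at x = +135 mm; only the open lid reaches behind it.
- cuvette_top (a point): Centre of the top of the proud cuvette: clear, with a white stopper 13.5 x 13.5 mm, at analyser (50, 52) mm. It starts 10 to 15 mm higher than home; home, its top is 106 mm above the bench (8 mm above the block), level with the three other cuvettes in the block. The wells on both sides of it are empty (next cuvettes 72 mm away). The open lid leans away behind it.
- cuvette (a joint): Height of the proud cuvette in its spring-clip well, m: 0.015 = fully home against a stop, smaller = standing higher (0 = 15 mm proud). A stiff sliding fit of about 4 N; it stays where it is pushed.
- lid (a joint): Opening angle of the lid, rad: 0 = fully shut and level, on a stop; 1.57 = upright; it starts leaning back away from the robot at 1.75 to 1.95 (stop at 2.0). The friction hinge (about 0.4 N m; the lid weighs 0.3 kg) holds the lid at any angle: it must be pushed all the way down.
- lid_hinge (a point): Middle of the lid's hinge line at the rear of the analyser bay, analyser (127, 34) mm, 116 mm above the bench. The hinge line runs along the analyser's y axis.
- lid_edge (a point): Middle of the free edge of the lid, half-way through its 8 mm frame, 148 mm from the hinge line. The black lid is 246 mm wide along the hinge. Shut, the edge lies toward the robot, 120 mm above the bench; open it stands about 265 mm above the bench, behind the hinge.
- lid_face (a point): Centre of the lid's outer face (a raised panel 136 x 234 mm): on top when shut, facing away from the robot when open: the face to push on. 75 mm from the hinge along the lid, and the whole face lies 13 mm off the hinge line; shut, it is level and 129 mm above the bench. The inner face has a rubber lining 120 x 218 x 3 mm. Axes: -x points to the free edge, z out of the outer face.
- start_key (a joint): Travel of the start key, m: 0 = up, 0.005 = fully down; it springs back; fully down takes about 5 N.
- start_key_top (a point): Centre of the top of the start key, a round white key 26 mm across in a grey housing on the panel beside the lid, at analyser (35, -136) mm. Pressed straight down.
- mixer: Bystander: round white vortex mixer, 136 mm across, 100 mm high, standing at one side of the analyser. Origin at the centre of its underside.
- rack: Bystander: white rack with capped tubes, 120 x 66 mm, 99 mm high, standing at the other side of the analyser. Origin at the centre of its underside.
- dropper: Bystander: small white bottle, 36 mm across, 72 mm high, behind the analyser's rear right (-y) corner. Origin at the centre of its underside.
- reagent: Bystander: amber bottle, 60 mm across, 125 mm high, in front at the analyser's left (+y). Origin at the centre of its underside.

How it is judged:
On the way, in this order (a step that is already met when the one before it is completed fails the run):
1. the proud cuvette is pressed home (value of joint cuvette above 0.0125 m), for 0.1 s.
2. the lid is fully shut (value of joint lid below 0.03 rad), for 0.2 s.
3. the start key is pressed down with the lid shut (value of joint start_key above 0.0035 m and value of joint lid below 0.03 rad), for 0.05 s.
At the end, for the whole second after the job is handed in: The cuvette is within 2.5 mm of fully home, the lid is shut to within 0.03 rad (about 4 mm at its free edge), and the start key, pressed at least 3.5 mm after the lid was shut, is up again (value of joint cuvette above 0.0125 m and value of joint lid below 0.03 rad and value of joint start_key below 0.001 m); the robot touches nothing.
It fails at once if the cuvette was pulled up out of its well (value of joint cuvette below -0.003 m).
It fails at once if the lid was gripped between the fingers (cover and lining pressed at once) (contact force between the fingers and lid_c2 above 1 N and contact force between the fingers and lid_c3 above 1 N).
It fails at once if the lid was slammed (faster than 3 rad/s) (velocity of joint lid below -3 rad/s).
It fails at once if the start key was pressed before the lid was shut (value of joint start_key above 0.002 m and value of joint lid above 0.05 rad).
It fails at once if a bystander was moved by more than 15 mm or tipped (distance of any of mixer, rack, dropper, reagent from where it was at the start of the episode above 0.015 m or angle between any of mixer, rack, dropper, reagent's own z axis and vertical above 0.3 rad).
It also fails if it takes over 51 s, if anything falls off the work surface, if the arm or the gripper's body presses on something with over 40 N, if the wrist force passes 120 N, or if a joint passes its speed limit or range.

## Working session

There is one attempt and no reset: what is moved stays moved. The work goes in short steps, Python scripts to look and compute and a shell command to move; the robot and the scene stay as the last step left them, time stands still between calls to the robot, and variables do not carry over. Pictures are saved under pics/ and viewed, and the job is handed in when it is done.

```bash
mkdir -p pics
python3 - <<'E'
from bench import telemetry, viewer
import cv2, numpy as np
s=telemetry.state(); print({k:np.round(v,4).tolist() for k,v in s.items()})
for n in("side","top","wrist"):
    d=viewer.snapshot(n); cv2.imwrite(f"pics/{n}0.png",d["color"][:,:,::-1])
    print(n,{k:np.round(v,4).tolist() for k,v in d.items() if k!="color"})
E
```

```text
{'clock': 0.0, 'joint_pos': [-1.342, 0.3992, 0.045, 1.5379, -0.0187, 1.2069, -0.0507], 'qd': [0.0001, -0.001, -0.0016, 0.0009, -0.0015, -0.0014, 0.0005], 'tau': [-0.0003, -47.5144, 1.3646, -25.4217, 0.0117, 0.0099, -0.0], 'eef_pos': [0.209, 0.6148, 0.2413], 'eef_rot': [[-0.0005, -0.9468, 0.3218], [-0.0019, 0.3218, 0.9468], [-1.0, -0.0001, -0.002]], 'ft_force': [0.482, -0.4833, 0.2399], 'wrist_torque': [-0.0359, -0.0184, 0.0082], 'grip_width': 0.0853}
side {'fx': 453.6803, 'fy': 453.6803, 'cx': 275.8549, 'cy': 210.6499, 'origin': [0.1724, -0.6992, 1.0615], 'orientation': [[0.885, 0.3507, -0.3063], [-0.4656, 0.6726, -0.5752], [0.0043, 0.6516, 0.7585]]}
top {'fx': 540.7924, 'fy': 540.7924, 'cx': 276.6049, 'cy': 214.6518, 'origin': [0.4389, 0.0411, 1.5929], 'orientation': [[0.0107, 0.9969, -0.078], [-0.9999, 0.0113, 0.0066], [0.0075, 0.0779, 0.9969]]}
wrist {'fx': 346.1527, 'fy': 346.1527, 'cx': 282.2624, 'cy': 210.1118, 'tool_from_camera': [[-0.0001, 0.2647, -0.9643, -0.1321], [-0.0008, 0.9643, 0.2647, 0.0666], [1.0, 0.0008, 0.0001, 0.0008], [0.0, 0.0, 0.0, 1.0]]}
```

View pics/side0.png

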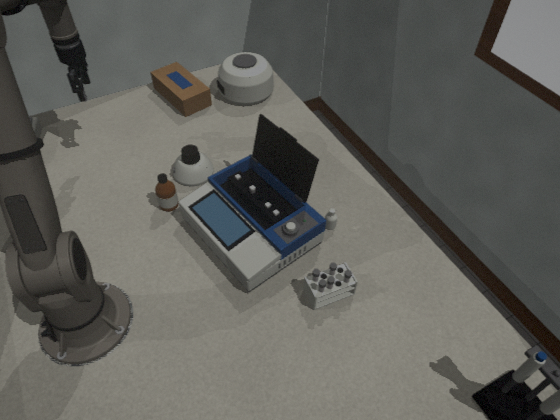

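View pics/top0.png

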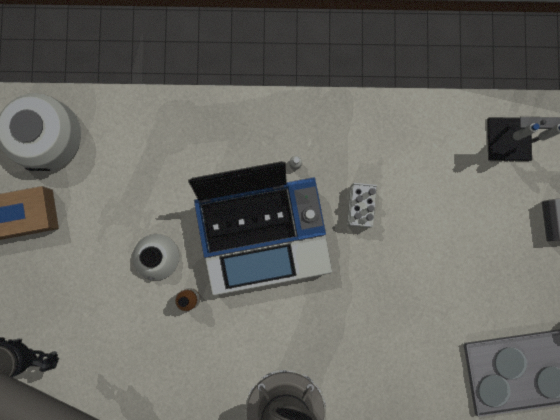

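View pics/wrist0.png

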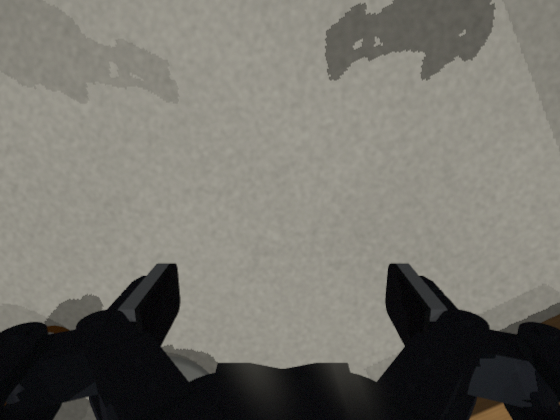

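```bash
cat > h.py <<'E'
import numpy as np, cv2
from bench import telemetry, viewer
def snap(n):
    return viewer.snapshot(n)
def ray(d,u,v,s=None):
    c=np.array([(u-d["cx"])/d["fx"],-(v-d["cy"])/d["fy"],-1.0])
    if "origin" in d: R=np.array(d["orientation"]);o=np.array(d["origin"])
    else:
        T=np.eye(4);T[:3,:3]=s["eef_rot"];T[:3,3]=s["eef_pos"]
        T=T@np.array(d["tool_from_camera"]);R=T[:3,:3];o=T[:3,3]
    r=R@c; return o,r/np.linalg.norm(r)
def onz(d,u,v,z,s=None):
    o,r=ray(d,u,v,s); return o+r*(z-o[2])/r[2]
def proj(d,p,s=None):
    if "origin" in d: R=np.array(d["orientation"]);o=np.array(d["origin"])
    else:
        T=np.eye(4);T[:3,:3]=s["eef_rot"];T[:3,3]=s["eef_pos"]
        T=T@np.array(d["tool_from_camera"]);R=T[:3,:3];o=T[:3,3]
    c=R.T@(np.array(p)-o); return d["cx"]-d["fx"]*c[0]/c[2], d["cy"]+d["fy"]*c[1]/c[2]
def tri(a,b):
    (o1,r1),(o2,r2)=a,b
    A=np.stack([r1,-r2],1);t=np.linalg.lstsq(A,o2-o1,rcond=None)[0]
    p,q=o1+t[0]*r1,o2+t[1]*r2; return (p+q)/2,np.linalg.norm(p-q)
E
python3 - <<'E'
from h import *
t=cv2.imread("pics/top0.png");s=cv2.imread("pics/side0.png")
cv2.imwrite("pics/top0c.png",cv2.resize(t[150:310,175:385],None,fx=3.7,fy=3.7,interpolation=cv2.INTER_CUBIC))
cv2.imwrite("pics/side0c.png",cv2.resize(s[105:295,150:360],None,fx=3.1,fy=3.1,interpolation=cv2.INTER_CUBIC))
E
```

```text
(no output)
```

View pics/top0c.png

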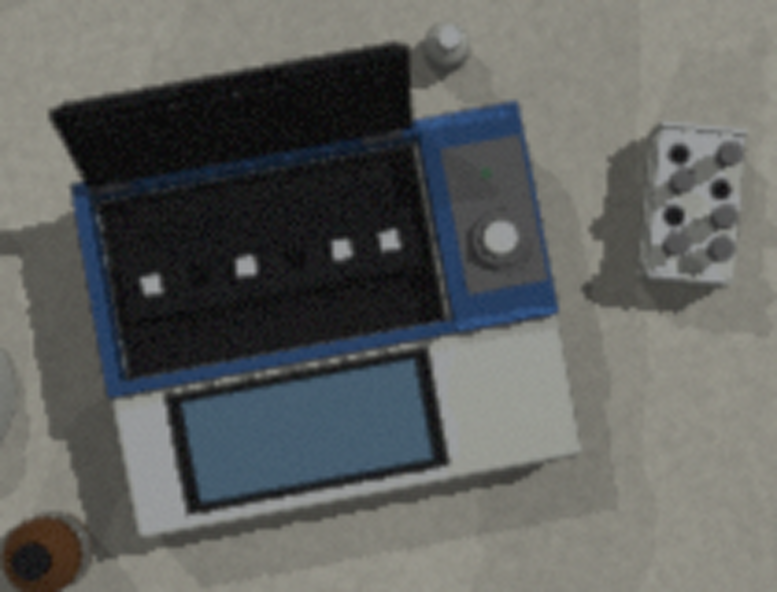

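View pics/side0c.png

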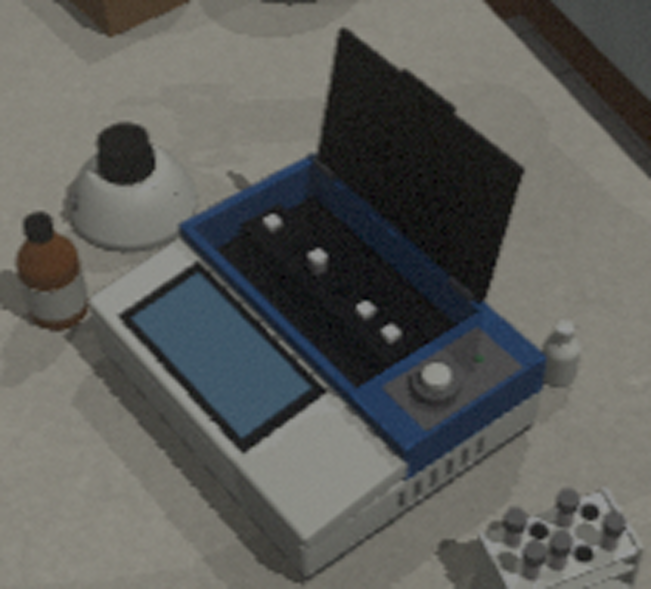

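Run:
```python
from h import *
import pickle
D={n:snap(n) for n in("top","side")}
pickle.dump(D,open("d0.pkl","wb"))
box={"top":(205,205,325,240),"side":(225,165,310,245)}
B={}
for n,d in D.items():
    im=d["color"];x0,y0,x1,y1=box[n]
    g=im.min(2).astype(int); m=np.zeros(g.shape,np.uint8); m[y0:y1,x0:x1]=(g[y0:y1,x0:x1]>115)
    k,_,st,ce=cv2.connectedComponentsWithStats(m)
    print(n)
    L=[]
    for i in range(1,k):
        if st[i,4]<6: continue
        ys,xs=np.where((cv2.dilate((_==i).astype(np.uint8),np.ones((3,3)))>0)); w=np.clip(g[ys,xs]-60.,0,None)
        c=(np.sum(xs*w)/w.sum(),np.sum(ys*w)/w.sum()); L.append(c)
        print(st[i].tolist(),np.round(c,2),np.round(onz(d,*c,0.106),4))
    hsv=cv2.cvtColor(im,cv2.COLOR_RGB2HSV)
    b=cv2.inRange(hsv,(105,150,40),(125,255,255)); b[:, :190]=0; b[:,335:]=0
    b[:150]=0
    cs,_=cv2.findContours(b,cv2.RETR_EXTERNAL,cv2.CHAIN_APPROX_SIMPLE);c=max(cs,key=cv2.contourArea)
    a=cv2.approxPolyDP(cv2.convexHull(c),2,True)[:,0]
    print("blue",[(p.tolist(),np.round(onz(d,*p,0.113),4).tolist()) for p in a])
```

```text
top
[306, 210, 9, 8, 60] [310.08 213.51] [ 0.5594 -0.0611  0.106 ]
[278, 212, 5, 5, 19] [279.81 214.53] [0.5557 0.0224 0.106 ]
[265, 215, 5, 5, 20] [266.83 217.01] [0.5484 0.0581 0.106 ]
[239, 219, 5, 5, 21] [241.08 221.49] [0.5352 0.1289 0.106 ]
[213, 225, 5, 4, 18] [215.48 226.5 ] [0.5206 0.1991 0.106 ]
[306, 236, 19, 4, 41] [317.28 238.57] [ 0.4905 -0.0813  0.106 ]
blue [([293, 207], [0.5763, -0.0135, 0.113]), ([322, 227], [0.5221, -0.0935, 0.113]), ([323, 233], [0.5057, -0.0963, 0.113]), ([292, 239], [0.4883, -0.0115, 0.113])]
side
[235, 174, 5, 4, 13] [237.41 175.82] [0.5204 0.1988 0.106 ]
[250, 185, 5, 4, 13] [252.09 187.09] [0.5389 0.1371 0.106 ]
[265, 202, 6, 4, 17] [267.44 203.99] [0.5487 0.0581 0.106 ]
[273, 210, 6, 4, 15] [275.64 211.62] [0.556  0.0224 0.106 ]
[287, 222, 8, 7, 47] [290.62 225.31] [ 0.5692 -0.0394  0.106 ]
[238, 232, 31, 13, 219] [253.8  240.46] [ 0.4587 -0.0393  0.106 ]
blue [([313, 212], [0.6436, -0.0316, 0.113]), ([278, 245], [0.5057, -0.0863, 0.113]), ([238, 207], [0.4684, 0.0803, 0.113]), ([304, 203], [0.6383, 0.0086, 0.113])]
```

```bash
cat >> h.py <<'E'
def ana():
    P=np.array([[.5205,.19895],[.54855,.0581],[.5558,.0224]]);A=np.array([[.05,.124],[.05,-.020],[.05,-.056]])
    ac,pc=A.mean(0),P.mean(0);a=A-ac;p=P-pc
    yaw=np.arctan2((a[:,0]*p[:,1]-a[:,1]*p[:,0]).sum(),(a*p).sum())
    R=np.array([[np.cos(yaw),-np.sin(yaw)],[np.sin(yaw),np.cos(yaw)]])
    return R,pc-R@ac,yaw
def W(x,y,z):
    R,o,_=ana(); return np.r_[R@[x,y]+o,z]
def toA(p):
    R,o,_=ana(); return np.r_[R.T@(np.array(p[:2])-o),p[2]]
E
python3 - <<'E'
from h import *
import pickle
D=pickle.load(open("d0.pkl","rb"));t,s=D["top"],D["side"]
R,o,y=ana();print(o,y)
for n,a,b in(("cuv",(241.08,221.49),(252.09,187.09)),("key",(310.08,213.51),(290.62,225.31)),):
    p,e=tri(ray(t,*a),ray(s,*b));print(n,p,e,toA(p))
print("cuv pred",W(.05,.052,.119),"key",W(.035,-.136,.12))
# lid corners: top crop (55,112),(408,45) ; side crop (343,30),(522,168)
for a,b in(((55,110),(343,30)),((408,45),(522,168))):
    p,e=tri(ray(t,175+a[0]/3.7,150+a[1]/3.7),ray(s,150+b[0]/3.1,105+b[1]/3.1));q=toA(p);print("lid",p,e,q,np.arctan2(q[2]-.116,.127-q[0]))
# bystanders
for n,a,b in(("dropper",(449,38),(565,330)),("mixertop",None,None)):
    if a: 
        p,e=tri(ray(t,175+a[0]/3.7,150+a[1]/3.7),ray(s,150+b[0]/3.1,105+b[1]/3.1));print(n,p,e,toA(p))
for n,u,v,z in(("mixer",151,257,.1),("reagent",183,300.5,.125),("rack1",175+655/3.7,150+275/3.7,.075),("rack2",175+745/3.7,150+135/3.7,.075)):
    p=onz(t,u,v,z);print(n,p,toA(p))
E
```

```text
[0.49571854 0.06766741] 0.1971230166390616
cuv [0.53478422 0.12819369 0.11623699] 0.0004829500714726918 [0.05016314 0.05170316 0.11623699]
key [ 0.55719117 -0.05915331  0.1347132 ] 0.00020653982704022512 [ 0.03544446 -0.13640406  0.1347132 ]
cuv pred [0.53456611 0.12845283 0.119     ] key [ 0.55667618 -0.05884411  0.12      ]
lid [0.62711299 0.24909843 0.25812885] 0.0017603286291536348 [0.16438293 0.15218398 0.25812885] 1.8279924208854295
lid [0.67444959 0.01211886 0.26071869] 2.461475540321816e-05 [ 0.16439063 -0.08947708  0.26071869] 1.8236348199007155
dropper [ 0.71505526 -0.02400833  0.0687392 ] 0.0018093858524456134 [ 0.19713447 -0.13285721  0.0687392 ]
mixer [0.4350802  0.37505646 0.1       ] [0.00073778 0.31331213 0.1       ]
reagent [0.31961318 0.28031076 0.125     ] [-0.13104896  0.24301535  0.125     ]
rack1 [ 0.53273933 -0.18150452  0.075     ] [-0.0124962  -0.25159697  0.075     ]
rack2 [ 0.64080851 -0.25044844  0.075     ] [ 0.07997754 -0.34037096  0.075     ]
```

```bash
python3 -m inch '[[[-0.105,0,0],[0,0,0],-1],[[-0.105,0,0],[0,0,0],-1],[[-0.105,0,0],[0,0,0],-1],[[-0.105,0,0],[0,0,0],-1],[[-0.105,0,0],[0,0,0],-1],[[0,0,0],[0,-0.014,-0.034],-1],[[0,0,0],[0,-0.014,-0.034],-1],[[0,0,0],[0,-0.014,-0.034],-1]]' 20
python3 -m inch '[[[0,0,0],[0,-0.014,-0.034],-1],[[0,0,0],[0,-0.014,-0.034],-1],[[0,0,0],[0,-0.014,-0.034],-1],[[0,0,0],[0,-0.014,-0.034],-1],[[0,0,0],[0,-0.014,-0.034],-1],[[0,0,0],[0,-0.014,-0.034],-1],[[0,0,0],[0,-0.014,-0.034],-1],[[0,0,0],[0,-0.014,-0.034],-1]]'
python3 - <<'E'
from h import *
s=telemetry.state();print(np.round(s["joint_pos"],3),toA(s["eef_pos"]),np.round(s["eef_rot"],3),s["ft_force"])
E
```

```text
clock: 0.92
eef_pos: [0.2706, 0.5227, 0.2419]
eef_rot: [[-0.0, -0.98, -0.198], [-0.0, -0.198, 0.98], [-1.0, 0.0, -0.0]]
ft_force: [1.1, -0.7, 0.1]
grip_width: -0.0004
clock: 1.58
eef_pos: [0.4342, 0.2772, 0.2425]
eef_rot: [[0.0, -0.981, -0.196], [0.0, -0.196, 0.981], [-1.0, -0.0, 0.0]]
ft_force: [0.9, 0.4, -0.7]
grip_width: -0.0003
[-0.793  0.157  0.159  1.858 -0.028  1.128  1.144] [-0.01926692  0.21749383  0.24248042] [[ 0.    -0.981 -0.196]
 [ 0.    -0.196  0.981]
 [-1.    -0.     0.   ]] [ 0.87777948  0.37787169 -0.70440424]
```

```bash
python3 -m inch '[[[0,0,0],[0,-0.014,-0.033],-1],[[0,0,0],[0,-0.014,-0.033],-1],[[0,0,0],[0,-0.014,-0.033],-1],[[0,0,0],[0,-0.014,-0.033],-1],[[0,0,0],[0,-0.013,-0.033],-1],[[0,0,0],[0.03,0,0],-1],[[0,0,0],[0.03,0,0],-1],[[0,0,0],[0.03,0,0],-1]]'
python3 - <<'E'
from h import *
s=telemetry.state();print(np.round(s["joint_pos"],3),toA(s["eef_pos"]),s["ft_force"])
for n in("side","wrist","top"):
    d=snap(n);im=d["color"][:,:,::-1]
    if n=="side": im=cv2.resize(im[105:295,150:360],None,fx=3.1,fy=3.1,interpolation=cv2.INTER_CUBIC)
    cv2.imwrite(f"pics/{n}1.png",im)
E
```

```text
clock: 2.25
eef_pos: [0.5344, 0.1298, 0.1518]
eef_rot: [[0.002, -0.981, -0.194], [0.001, -0.194, 0.981], [-1.0, -0.002, 0.0]]
ft_force: [0.4, 0.5, -0.5]
grip_width: 0.0002
[-0.54   0.318  0.272  1.886 -0.104  0.949  1.545] [0.0500822  0.05335242 0.15180831] [ 0.4196906   0.53254001 -0.47565851]
```

View pics/side1.png

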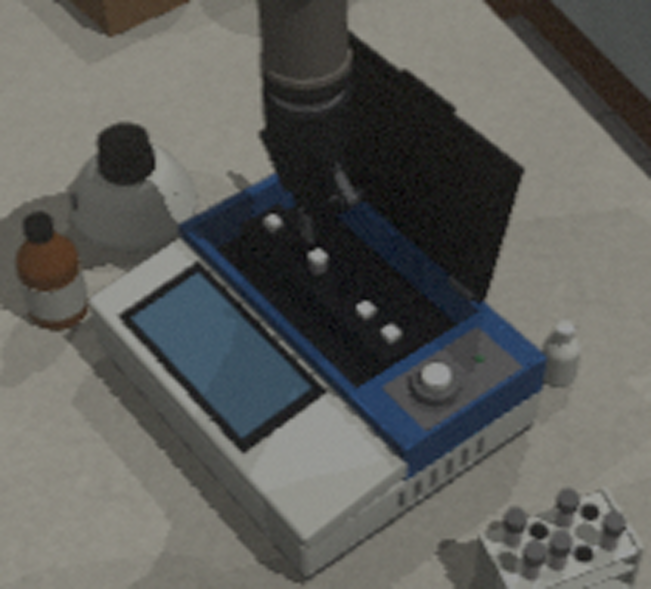

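View pics/wrist1.png

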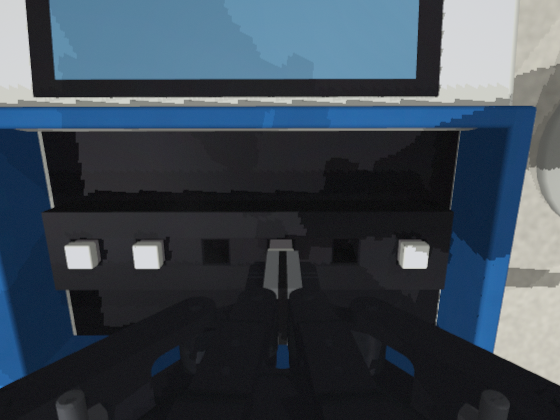

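```bash
python3 -m inch '[[[0,0,0],[0.006,0,-0.001],-1],[[0,0,0],[0.006,0,0],-1],[[0,0,0],[0.006,0,0],-1],[[0,0,0],[0.006,0,0],-1],[[0,0,0],[0.006,0,0],-1],[[0,0,0],[0.005,0,0],-1],[[0,0,0],[0,0,0],-1],[[0,0,0],[0,0,0],-1]]'
python3 - <<'E'
from h import *
s=telemetry.state();print(toA(s["eef_pos"]),s["ft_force"])
E
```

```text
clock: 3.07
eef_pos: [0.5339, 0.1297, 0.1171]
eef_rot: [[0.0, -0.981, -0.196], [0.0, -0.196, 0.981], [-1.0, -0.0, 0.0]]
ft_force: [0.9, -0.1, -0.2]
grip_width: -0.0002
[0.04961338 0.05339413 0.11711635] [ 0.92805257 -0.13368212 -0.23026436]
```

```bash
python3 -m inch '[[[0,0,0],[0.001,0,0],-1],[[0,0,0],[0.001,0,0],-1],[[0,0,0],[0,0,0],-1],[[0,0,0],[0,0,0],-1],[[0,0,0],[0,0,0],-1],[[0,0,0],[0,0,0],-1],[[0,0,0],[0,0,0],-1],[[0,0,0],[0,0,0],-1]]'
python3 - <<'E'
from h import *
s=telemetry.state();print(toA(s["eef_pos"]),s["ft_force"])
for n in("side","wrist"):
    d=snap(n);im=d["color"][:,:,::-1]
    if n=="side": im=cv2.resize(im[125:235,200:320],None,fx=5,fy=5,interpolation=cv2.INTER_CUBIC)
    cv2.imwrite(f"pics/{n}2.png",im)
E
```

```text
clock: 3.73
eef_pos: [0.534, 0.1297, 0.117]
eef_rot: [[0.0, -0.981, -0.196], [0.001, -0.196, 0.981], [-1.0, -0.0, 0.001]]
ft_force: [-4.3, -1.2, 13.2]
grip_width: 0.0001
[0.04969037 0.05335072 0.11699651] [-4.30110115 -1.15942699 13.21918831]
```

View pics/side2.png

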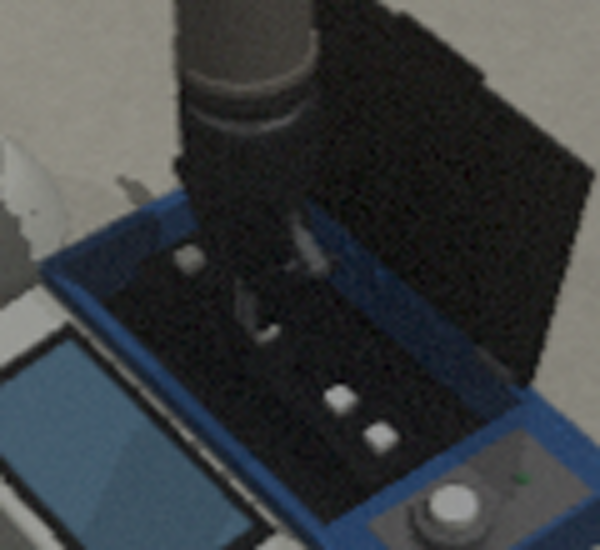

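View pics/wrist2.png

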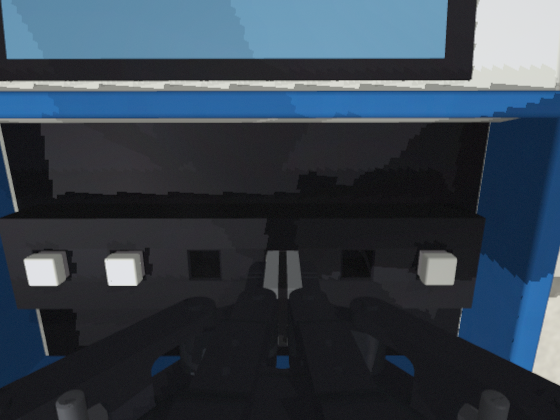

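```bash
python3 -m inch '[[[0,0,0],[-0.02,0,0],-1],[[0,0,0],[-0.04,0,0],-1],[[0,0,0],[-0.04,0,0],-1],[[0,0,0],[-0.04,0,0],-1],[[0,0,0],[-0.04,0,0],-1],[[0,0,0],[-0.03,0,0],-1],[[0,0,0],[0,-0.01,0],-1],[[0,0,0],[0,-0.03,-0.01],-1]]'
python3 - <<'E'
from h import *
s=telemetry.state();print(toA(s["eef_pos"]),s["ft_force"],np.round(s["joint_pos"],3))
for n in("side","wrist"):
    d=snap(n);im=d["color"][:,:,::-1]
    if n=="side": im=cv2.resize(im[105:235,200:340],None,fx=4.5,fy=4.5,interpolation=cv2.INTER_CUBIC)
    cv2.imwrite(f"pics/{n}3.png",im)
E
```

```text
clock: 4.5
eef_pos: [0.5737, 0.1299, 0.3282]
eef_rot: [[0.002, -0.98, -0.2], [0.004, -0.2, 0.98], [-1.0, -0.003, 0.004]]
ft_force: [-0.2, 0.8, -0.3]
grip_width: -0.0
[0.08863516 0.04579423 0.32824102] [-0.20460747  0.80143418 -0.28032443] [-0.539  0.242  0.303  1.576 -0.078  1.332  1.546]
```

View pics/side3.png

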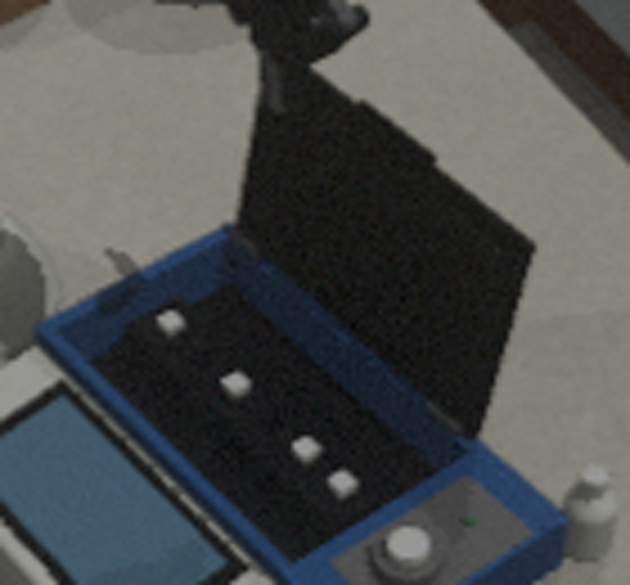

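View pics/wrist3.png

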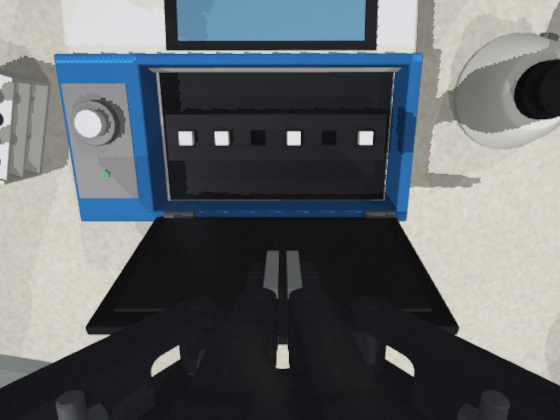

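```bash
python3 -m inch '[[[0,0,0],[0,-0.031,-0.005],-1],[[0,0,0],[0,-0.031,-0.005],-1],[[0,0,0],[0,-0.031,-0.002],-1],[[0,0,0],[0,-0.031,0],-1],[[0,0,0],[0,0,0],-1],[[0,0,0],[0,0,0],-1],[[0,0,0],[0.03,0,0],-1],[[0,0,0],[0.03,0,0],-1]]'
python3 - <<'E'
from h import *
s=telemetry.state();print(toA(s["eef_pos"]),s["ft_force"],np.round(s["joint_pos"],3))
for n in("side","wrist"):
    d=snap(n);im=d["color"][:,:,::-1]
    if n=="side": im=cv2.resize(im[65:235,170:350],None,fx=3.3,fy=3.3,interpolation=cv2.INTER_CUBIC)
    cv2.imwrite(f"pics/{n}4.png",im)
E
```

```text
clock: 5.27
eef_pos: [0.699, 0.1398, 0.2669]
eef_rot: [[0.004, -0.981, -0.196], [0.001, -0.196, 0.981], [-1.0, -0.004, 0.0]]
ft_force: [-0.2, 0.4, 0.8]
grip_width: 0.0002
[0.21352369 0.03095511 0.26686386] [-0.20597049  0.37665877  0.84846262] [-0.454  0.513  0.304  1.34  -0.153  1.307  1.621]
```

View pics/side4.png

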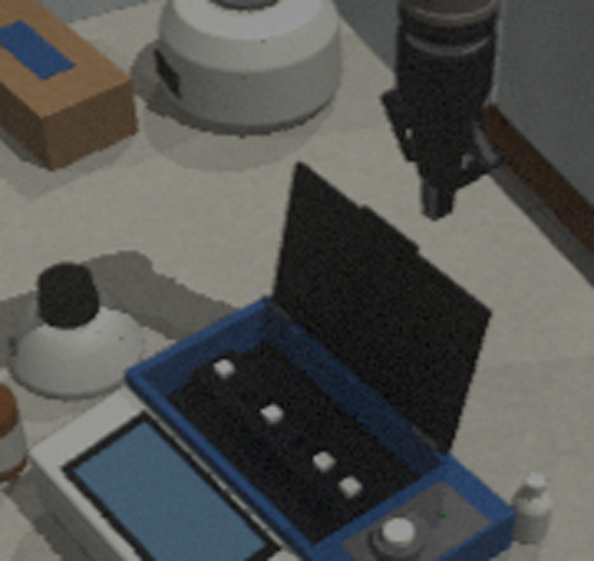

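View pics/wrist4.png

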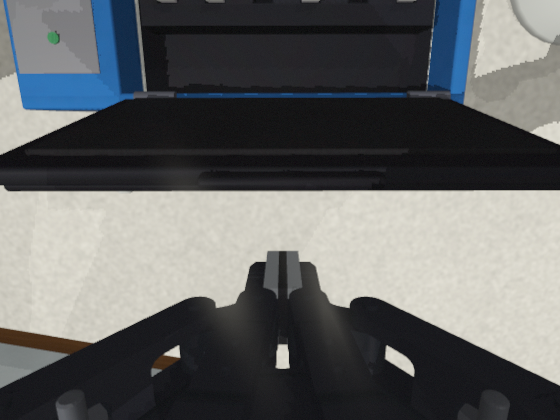

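```bash
python3 -m inch '[[[0,0,0],[0.02,0,0],-1],[[0,0,0],[0.021,0,0],-1],[[0,0,0],[0,0.008,0],-1],[[0,0,0],[0,0.01,0],-1],[[0,0,0],[0,0.01,0],-1],[[0,0,0],[0,0.01,0],-1],[[0,0,0],[0,0.01,0],-1],[[0,0,0],[0,0.01,0],-1]]'
python3 - <<'E'
from h import *
s=telemetry.state();print(toA(s["eef_pos"]),s["ft_force"],np.round(s["joint_pos"],3))
for n in("side","wrist"):
    d=snap(n);im=d["color"][:,:,::-1]
    if n=="side": im=cv2.resize(im[65:235,170:350],None,fx=3.3,fy=3.3,interpolation=cv2.INTER_CUBIC)
    cv2.imwrite(f"pics/{n}5.png",im)
E
```

```text
clock: 6.03
eef_pos: [0.6448, 0.1293, 0.2301]
eef_rot: [[0.011, -0.981, -0.196], [0.003, -0.196, 0.981], [-1.0, -0.012, 0.001]]
ft_force: [4.2, 0.1, 9.6]
grip_width: 0.0003
[0.15824456 0.03129487 0.23013068] [4.19654726 0.12349038 9.61922409] [-0.483  0.428  0.304  1.548 -0.136  1.175  1.615]
```

View pics/side5.png

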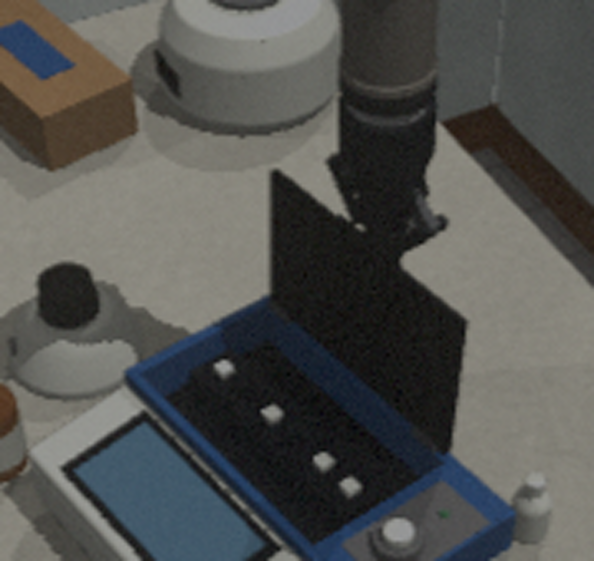

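View pics/wrist5.png

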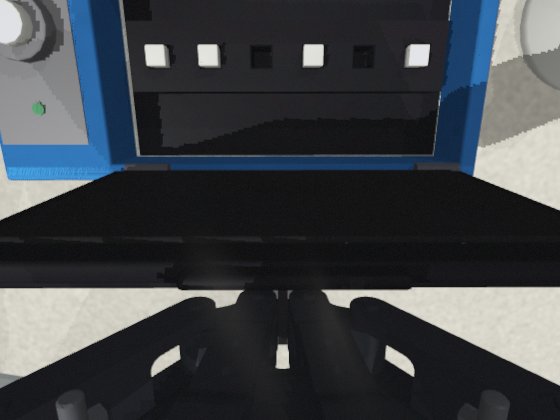

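```bash
python3 -m inch '[[[0,0,0],[-0.009,-0.002,0],-1],[[0,0,0],[-0.009,0,0],-1],[[0,0,0],[0,0,0],-1],[[0,0,0],[0,0.006,0],-1],[[0,0,0],[0,0.01,0],-1],[[0,0,0],[0,0.01,0],-1],[[0,0,0],[0,0,0],-1],[[0,0,0],[0,0,0],-1]]'
python3 - <<'E'
from h import *
s=telemetry.state();print(toA(s["eef_pos"]),s["ft_force"],np.round(s["joint_pos"],3))
for n in("side","wrist"):
    d=snap(n);im=d["color"][:,:,::-1]
    if n=="side": im=cv2.resize(im[65:235,170:350],None,fx=3.3,fy=3.3,interpolation=cv2.INTER_CUBIC)
    cv2.imwrite(f"pics/{n}6.png",im)
E
```

```text
clock: 6.8
eef_pos: [0.6177, 0.124, 0.2422]
eef_rot: [[-0.001, -0.981, -0.196], [-0.0, -0.196, 0.981], [-1.0, 0.001, 0.0]]
ft_force: [-0.4, 0.2, -0.7]
grip_width: -0.0001
[0.13060473 0.03131416 0.24216036] [-0.39410596  0.18847948 -0.71458767] [-0.497  0.377  0.308  1.593 -0.121  1.192  1.603]
```

View pics/side6.png

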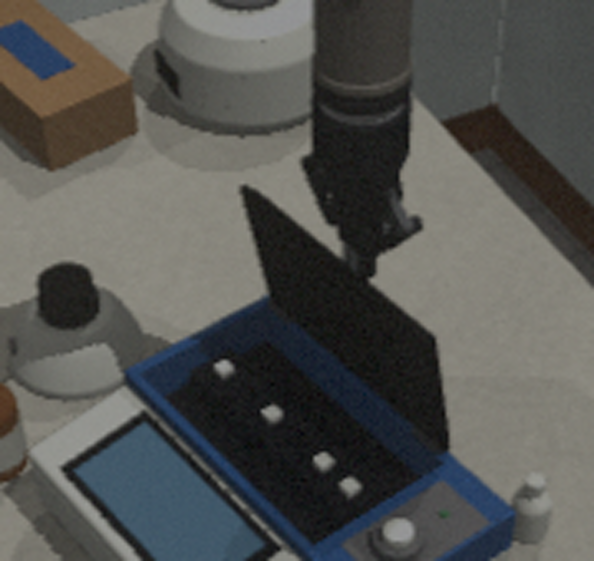

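View pics/wrist6.png

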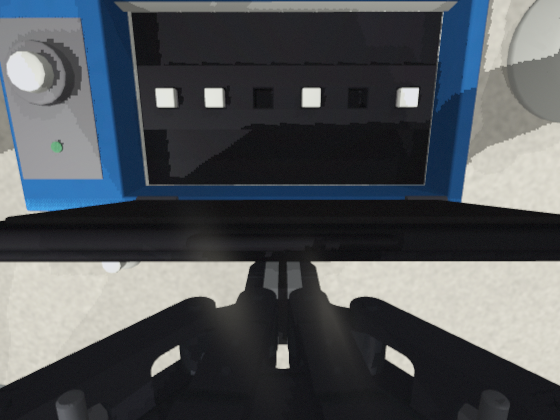

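```bash
python3 -m inch '[[[0,0,0],[0,0.01,0],-1],[[0,0,0],[0.002,0.01,0],-1],[[0,0,0],[0.002,0.01,0],-1],[[0,0,0],[0.003,0.01,0],-1],[[0,0,0],[0.004,0.009,0],-1],[[0,0,0],[0.005,0.009,0],-1],[[0,0,0],[0.006,0.008,0],-1],[[0,0,0],[0.007,0.007,0],-1]]'
python3 - <<'E'
from h import *
s=telemetry.state();print(toA(s["eef_pos"]),s["ft_force"],np.round(s["joint_pos"],3))
for n in("side","wrist"):
    d=snap(n);im=d["color"][:,:,::-1]
    if n=="side": im=cv2.resize(im[65:235,170:350],None,fx=3.3,fy=3.3,interpolation=cv2.INTER_CUBIC)
    cv2.imwrite(f"pics/{n}7.png",im)
E
```

```text
clock: 7.57
eef_pos: [0.5472, 0.1098, 0.2135]
eef_rot: [[0.001, -0.981, -0.196], [0.0, -0.196, 0.981], [-1.0, -0.001, 0.0]]
ft_force: [0.4, -0.4, 3.0]
grip_width: -0.0002
[0.05873997 0.03125316 0.21345359] [ 0.36700953 -0.41155839  3.00137477] [-0.53   0.268  0.307  1.802 -0.091  1.084  1.577]
```

View pics/side7.png

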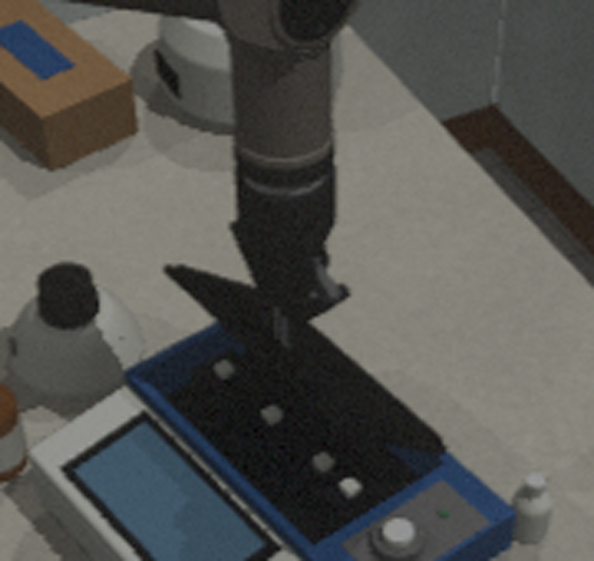

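View pics/wrist7.png

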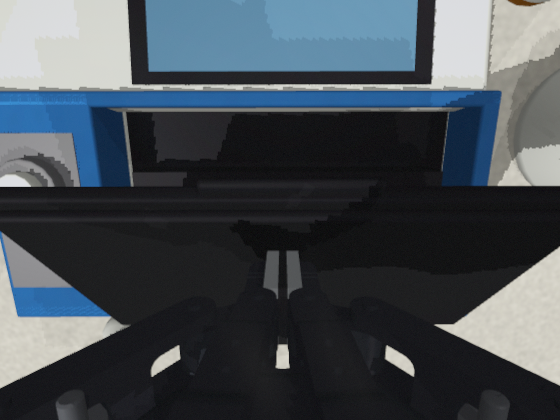

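```bash
python3 -m inch '[[[0,0,0],[0.008,0.008,0],-1],[[0,0,0],[0.009,0.008,0],-1],[[0,0,0],[0.009,0.006,0],-1],[[0,0,0],[0.009,0.005,0],-1],[[0,0,0],[0.009,0.004,0],-1],[[0,0,0],[0.009,0.003,0],-1],[[0,0,0],[0.009,0.002,0],-1],[[0,0,0],[0.006,0.001,0],-1]]'
python3 - <<'E'
from h import *
s=telemetry.state();print(toA(s["eef_pos"]),s["ft_force"],np.round(s["joint_pos"],3))
E
```

```text
clock: 8.33
eef_pos: [0.5097, 0.1024, 0.1439]
eef_rot: [[-0.002, -0.981, -0.196], [-0.0, -0.196, 0.981], [-1.0, 0.002, -0.0]]
ft_force: [1.2, -0.3, 1.0]
grip_width: 0.0
[0.02051921 0.03128302 0.14390321] [ 1.22876049 -0.30785751  0.95563307] [-0.531  0.281  0.296  1.959 -0.102  0.918  1.584]
```

Press the last few mm gently and hold.

```bash
python3 -m inch '[[[0,0,0],[0.002,0,0],-1],[[0,0,0],[0.002,0,0],-1],[[0,0,0],[0.001,0,0],-1],[[0,0,0],[0.001,0,0],-1],[[0,0,0],[0,0,0],-1],[[0,0,0],[0,0,0],-1],[[0,0,0],[0,0,0],-1],[[0,0,0],[0,0,0],-1]]'
python3 - <<'E'
from h import *
s=telemetry.state();print(toA(s["eef_pos"]),s["ft_force"])
for n in("side","wrist"):
    d=snap(n);im=d["color"][:,:,::-1]
    if n=="side": im=cv2.resize(im[65:235,170:350],None,fx=3.3,fy=3.3,interpolation=cv2.INTER_CUBIC)
    cv2.imwrite(f"pics/{n}8.png",im)
E
```

```text
clock: 9.0
eef_pos: [0.5099, 0.1023, 0.1401]
eef_rot: [[-0.002, -0.981, -0.196], [0.0, -0.196, 0.981], [-1.0, 0.002, 0.0]]
ft_force: [-4.1, -0.6, 6.3]
grip_width: 0.0
[0.02071987 0.03117785 0.14007222] [-4.1167331  -0.5597715   6.26174702]
```

View pics/side8.png

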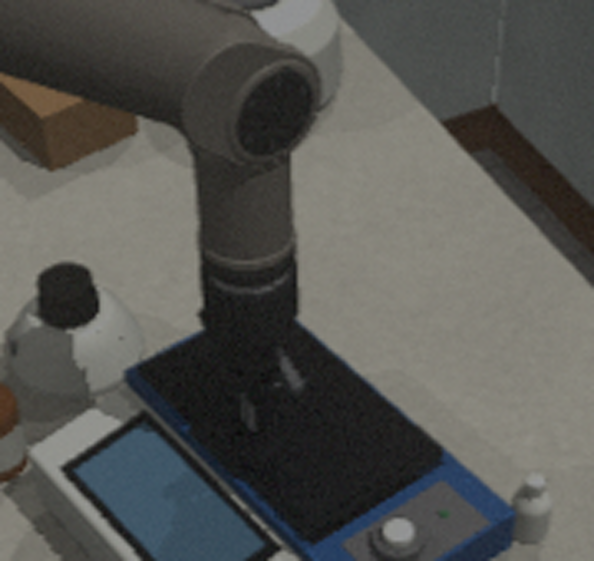

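View pics/wrist8.png

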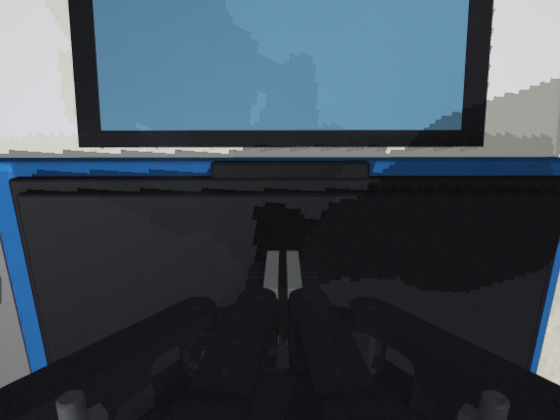

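```bash
python3 -m inch '[[[0,0,0],[0.001,0,0],-1],[[0,0,0],[0.001,0,0],-1],[[0,0,0],[0,0,0],-1],[[0,0,0],[0,0,0],-1],[[0,0,0],[0,0,0],-1],[[0,0,0],[-0.01,0,0],-1],[[0,0,0],[-0.02,0,0],-1],[[0,0,0],[-0.03,0,0],-1]]'
python3 - <<'E'
from h import *
s=telemetry.state();print(toA(s["eef_pos"]),s["ft_force"])
for n in("side",):
    d=snap(n)
    im=d["color"][:,:,::-1]
    im=cv2.resize(im[125:255,200:340],None,fx=4.5,fy=4.5,interpolation=cv2.INTER_CUBIC)
    cv2.imwrite(f"pics/{n}9.png",im)
E
```

```text
clock: 9.77
eef_pos: [0.509, 0.1022, 0.1962]
eef_rot: [[-0.004, -0.981, -0.196], [-0.002, -0.196, 0.981], [-1.0, 0.004, -0.001]]
ft_force: [1.5, 0.3, -0.4]
grip_width: -0.0001
[0.01981469 0.03121835 0.19621013] [ 1.48456584  0.28493033 -0.40275018]
```

View pics/side9.png

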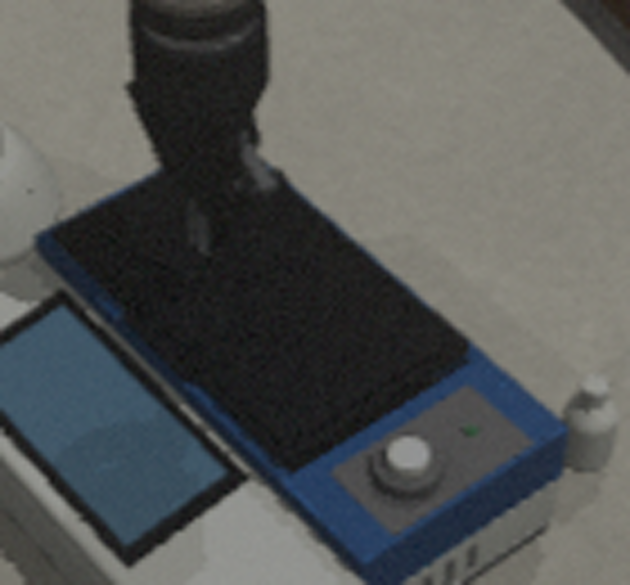

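```bash
python3 -m inch '[[[0,0,0],[0,-0.003,-0.033],-1],[[0,0,0],[0,-0.003,-0.033],-1],[[0,0,0],[0,-0.003,-0.034],-1],[[0,0,0],[0,-0.003,-0.034],-1],[[0,0,0],[0,-0.003,-0.034],-1],[[0,0,0],[0.02,0,0],-1],[[0,0,0],[0.01,0,0],-1],[[0,0,0],[0,0,0],-1]]'
python3 - <<'E'
from h import *
s=telemetry.state();print(toA(s["eef_pos"]),s["ft_force"])
for n in("side","wrist"):
    d=snap(n);im=d["color"][:,:,::-1]
    if n=="side": im=cv2.resize(im[155:285,230:370],None,fx=4.5,fy=4.5,interpolation=cv2.INTER_CUBIC)
    cv2.imwrite(f"pics/{n}10.png",im)
E
```

```text
clock: 10.48
eef_pos: [0.5565, -0.0587, 0.1649]
eef_rot: [[-0.005, -0.981, -0.196], [0.001, -0.196, 0.981], [-1.0, 0.005, 0.002]]
ft_force: [-1.0, 0.8, -1.7]
grip_width: -0.0
[ 0.03486189 -0.1358432   0.16486737] [-1.03923106  0.77008926 -1.69028945]
```

View pics/side10.png

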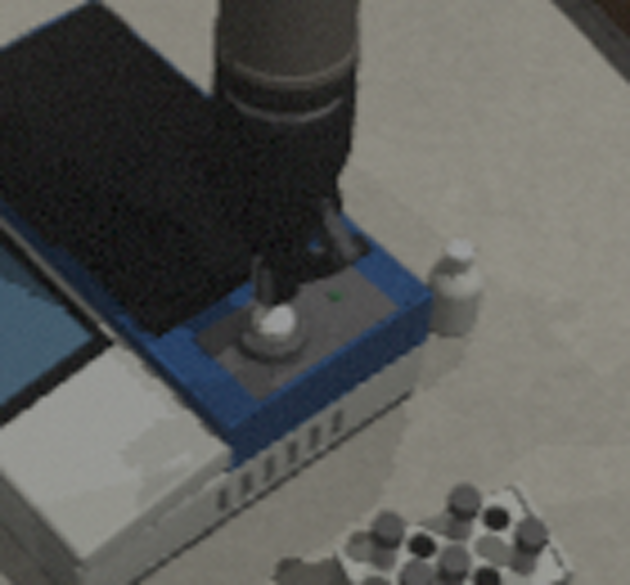

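View pics/wrist10.png

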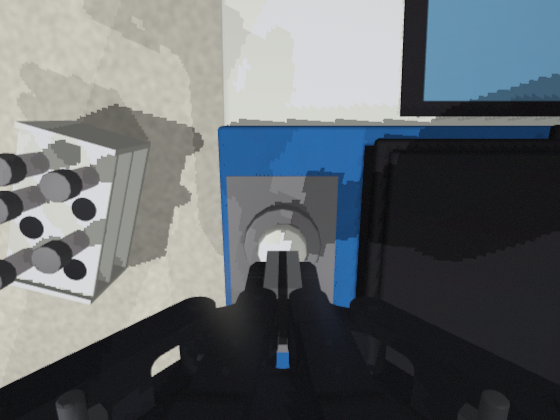

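```bash
python3 -m inch '[[[0,0,0],[0.005,0,0],-1],[[0,0,0],[0.005,0,0],-1],[[0,0,0],[0.004,0,0],-1],[[0,0,0],[0.003,0,0],-1],[[0,0,0],[0.002,0,0],-1],[[0,0,0],[0,0,0],-1],[[0,0,0],[0,0,0],-1],[[0,0,0],[0,0,0],-1]]'
python3 - <<'E'
from h import *
s=telemetry.state();print(toA(s["eef_pos"]),s["ft_force"])
E
```

```text
clock: 11.25
eef_pos: [0.5584, -0.0593, 0.1485]
eef_rot: [[0.0, -0.981, -0.196], [0.0, -0.196, 0.981], [-1.0, -0.0, 0.0]]
ft_force: [0.4, 0.2, -0.1]
grip_width: -0.0003
[ 0.03663159 -0.13681148  0.14847769] [ 0.40647531  0.16970331 -0.06900099]
```

```bash
python3 -m inch '[[[0,0,0],[0.002,0,0],-1],[[0,0,0],[0.002,0,0],-1],[[0,0,0],[0.001,0,0],-1],[[0,0,0],[0,0,0],-1],[[0,0,0],[0,0,0],-1],[[0,0,0],[0,0,0],-1],[[0,0,0],[0,0,0],-1],[[0,0,0],[0,0,0],-1]]'
python3 - <<'E'
from h import *
s=telemetry.state();print(toA(s["eef_pos"]),s["ft_force"])
E
```

```text
clock: 11.92
eef_pos: [0.5586, -0.0593, 0.1435]
eef_rot: [[0.001, -0.981, -0.196], [0.0, -0.196, 0.981], [-1.0, -0.001, -0.0]]
ft_force: [-0.2, -0.0, 1.5]
grip_width: -0.0002
[ 0.03677883 -0.13685588  0.14351834] [-0.22684033 -0.02086857  1.45633338]
```

Contact just beginning; press on.

```bash
python3 -m inch '[[[0,0,0],[0.001,0,0],-1],[[0,0,0],[0.001,0,0],-1],[[0,0,0],[0.001,0,0],-1],[[0,0,0],[0,0,0],-1],[[0,0,0],[0,0,0],-1],[[0,0,0],[0,0,0],-1],[[0,0,0],[0,0,0],-1],[[0,0,0],[0,0,0],-1]]'
python3 - <<'E'
from h import *
s=telemetry.state();print(toA(s["eef_pos"]),s["ft_force"])
E
python3 -m inch '[[[0,0,0],[0.001,0,0],-1],[[0,0,0],[0.001,0,0],-1],[[0,0,0],[0.001,0,0],-1],[[0,0,0],[0,0,0],-1],[[0,0,0],[0,0,0],-1],[[0,0,0],[0,0,0],-1],[[0,0,0],[0,0,0],-1],[[0,0,0],[0,0,0],-1]]'
python3 - <<'E'
from h import *
s=telemetry.state();print(toA(s["eef_pos"]),s["ft_force"])
E
```

```text
clock: 12.58
eef_pos: [0.5586, -0.0593, 0.1405]
eef_rot: [[0.001, -0.981, -0.196], [0.0, -0.196, 0.981], [-1.0, -0.001, -0.0]]
ft_force: [0.8, -1.6, 4.1]
grip_width: -0.0001
[ 0.03677056 -0.13680809  0.1404816 ] [ 0.76493422 -1.55887875  4.11223933]
clock: 13.25
eef_pos: [0.5587, -0.0594, 0.1398]
eef_rot: [[0.001, -0.981, -0.196], [0.001, -0.196, 0.981], [-1.0, -0.001, 0.001]]
ft_force: [-3.6, 0.2, 18.9]
grip_width: 0.0002
[ 0.03688166 -0.1369019   0.13984951] [-3.60043091  0.24079083 18.92002605]
```

```bash
python3 -m inch '[[[0,0,0],[-0.005,0,0],-1],[[0,0,0],[-0.01,0,0],-1],[[0,0,0],[-0.03,0,0],-1],[[0,0,0],[-0.04,0,0],-1],[[0,0,0],[-0.04,0,0],-1],[[0,0,0],[-0.04,0,0],-1],[[0,0,0],[0,0,0],-1],[[0,0,0],[0,0,0],-1]]'
python3 - <<'E'
from h import *
s=telemetry.state();print(toA(s["eef_pos"]),s["ft_force"])
for n in("side","wrist"):
    d=snap(n);im=d["color"][:,:,::-1]
    if n=="side": im=cv2.resize(im[105:295,150:360],None,fx=3.1,fy=3.1,interpolation=cv2.INTER_CUBIC)
    cv2.imwrite(f"pics/{n}11.png",im)
    print(n,"key .135 ->",np.round(proj(d,W(.035,-.136,.135),s),1),"edge corners shut",[np.round(proj(d,W(-.021,y,.120),s),1).tolist() for y in(-.089,.157)])
E
```

```text
clock: 13.92
eef_pos: [0.5588, -0.0593, 0.3043]
eef_rot: [[0.003, -0.981, -0.196], [0.001, -0.196, 0.981], [-1.0, -0.003, -0.0]]
ft_force: [0.1, -0.4, -0.6]
grip_width: 0.0001
[ 0.03702605 -0.13688312  0.30430812] [ 0.11824463 -0.43153609 -0.60682717]
side key .135 -> [290.4 225.2] edge corners shut [[262.6, 228.4], [210.7, 176.9]]
wrist key .135 -> [282.7 189.4] edge corners shut [[335.7, 123.9], [613.3, 123.8]]
```

View pics/side11.png

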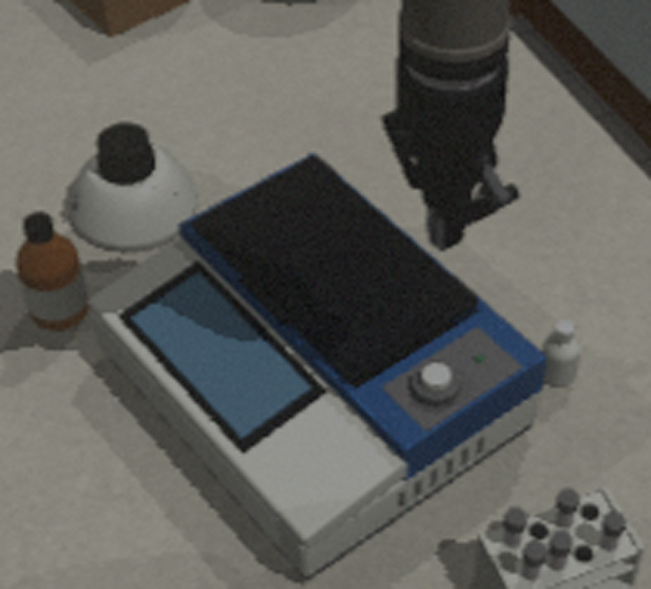

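View pics/wrist11.png

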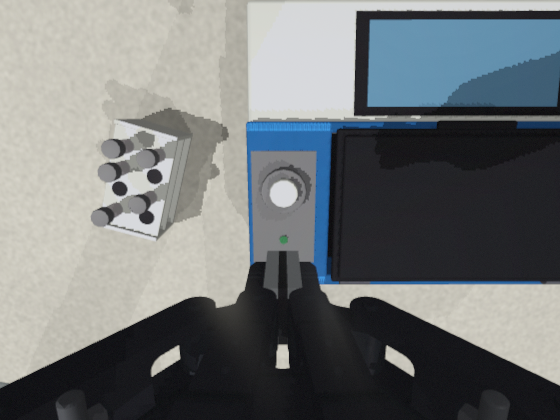

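```bash
python3 -c "
from bench import job,telemetry
print(job.sign_off(), telemetry.state()['clock'])"
```

```text
the job is handed in; nothing more can be done
the job is handed in; nothing more can be done
```

I finished all three steps and handed the job in at about 14 s of the 51 s allowed. No verdict was reported.

- **Cuvette:** I pressed the proud cuvette down with the shut fingers. It stopped with the fingertips at about 106 mm and 13 N on the tool, and afterwards it looked level with the other three.
- **Lid:** I pushed it over from behind, mostly at about 1 rad/s or less by the commanded path, though I had no reading of the lid's speed. It ended on its stop with the fingertips at 129 mm and 6 N, and I then pressed about 2 mm further. In the last pictures it is flat, with its edge corner within about 3 pixels of where it should lie when shut.
- **Start key:** I pressed it about 5 mm to its stop, where the tool read 19 N, then let go. In the last side picture it is back where it started.
- **Bystanders:** The mixer, rack and two bottles look unmoved in the last side picture, and the arm is clear above the analyser with no force on it.

**What went off plan:** Near upright, the lid's edge probably caught on the fingers' wider part and pushed the tool up about 5 mm, with about 10 N. I raised the tool 18 mm and went on without further trouble.

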